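# Bed the new seal of a cup lid in the lid press

## Task

The mixing cup standing in the lid press is to get its lid, whose new seal must be bedded: set the lid that fits the cup (the larger of the two lids on the table) on the rim so that its plug drops into the mouth and it sits down level, and let go of it. Then bring the sprung press arm down by its ball knob, past the last click of its ratchet and on almost to its stop, so that the sprung foot squeezes the lid, and keep holding the arm down there: the program finishes while the robot is still holding it. Leave the other lid and the other things on the table where they are.

Things in the scene. Friction and masses are not known exactly. Their poses are not given: they have to be found in the camera images.
- lid_press: lid press fixed to the table. Origin on the table under the nest centre; x points from the nest to the hinge (away from the robot), y left, z up. Grey base plate x -85..200, y -65..65, 14 mm high; nest ring 74 mm across, 9 mm high round the cup's foot; two dark steel cheeks at x 90..160, y within 25, 146 mm high; toothed ratchet disc and sprung pawl outside the right cheek (y to -47)
- press_nest (a point): centre of the nest floor, on which the cup stands, 14 mm above the table; axes as the press
- press_hinge (a point): middle of the arm's hinge, 125 mm behind the nest centre (along the press's +x) and 125 mm above the table; the arm turns about the press's y axis through this point
- ball_knob (a point): centre of the black ball knob, 34 mm across, at the free end of the arm (a bar 16 wide, 14 high runs from it to the hinge). It swings in the press's x-z plane, 207 mm from the hinge: at rest 332 mm above the table, 6 mm in front of the hinge; when the arm is level 155 mm above the table, 80 mm in front of the nest centre. The point turns with the arm
- press_arm (a joint): arm swing, rad: 0 = up at rest (80 degrees above level), held by its return spring; grows as the ball comes forward and down; 1.396 level, 1.40 stop. With p = 1.396 - value the ball is 205cos(p)-30sin(p) mm in front of the hinge, 205sin(p)+30cos(p) above. Ratchet clicks near 1.02, 1.17, last 1.32, and then bars return. Foot meets a seated lid at 1.30. Ball force 3-5 N till then, 12 N near the stop
- press_foot (a joint): how far the sprung foot under the arm is pushed in, m: 0 free, 0.004 when the last click alone holds the arm, about 0.010 with the arm at 1.38, 0.014 limit; it presses with 3 N + 1 N per mm. The foot is a rubber-faced disc 37 mm across, 125 mm from the hinge, and comes down on the lid's knob; with the arm up it is 90 mm behind the nest centre, 246 mm above the table
- cup: white plastic mixing cup, loose, standing upright and empty in the nest, 85 mm high, 68 mm across the rim, 56 mm at the foot. Origin in the centre of its underside, z up
- cup_rim (a point): centre of the cup's mouth at rim height, 99 mm above the table; the mouth is 60 mm wide inside
- lid: the lid that fits the cup: grey plastic, lying plug down on the table. From the bottom: plug 55 mm across and 7 mm deep, flange 74 mm across and 5 mm thick, straight round knob 28 mm across and 20 mm high; 32 mm high in all, weight about 60 g. Origin in the centre of the plug's underside, z up
- lid_seat (a point): centre of the lid at the underside of its flange, 7 mm above the lid's origin: it lies on point cup_rim when the lid is seated
- small_lid: a lid for another pot, same shape but smaller (flange 52 mm, plug 36 mm, same knob), too small for this cup; leave it alone. Origin in the centre of its underside
- ink_jar_red: small closed ink jar, 67 mm across, 62 high; leave it alone. Origin in the middle of its underside
- ink_jar_jet: small closed ink jar, 67 mm across, 68 high; leave it alone. Origin in the middle of its underside
- spatula: wooden-handled spatula lying flat, 35 x 238 x 14 mm; leave it alone. Origin in the middle of its underside
- tape_roll: roll of masking tape lying flat, 86 mm across, 24 high; leave it alone. Origin in the middle of its underside
- wedge: small wooden wedge, 30 x 90 x 22 mm; leave it alone. Origin in the middle of its underside

How it is judged:
By the outcome, as a careful person would: the job done as asked, in the order asked, and still so for the second after the job is handed in, while the arm keeps its last pose, push and grip.
It also fails if it takes over 69 s, if anything falls off the work surface, if the arm or the gripper's body presses on something with over 40 N, if the wrist force passes 120 N, or if a joint passes its speed limit or range.

## Robot

A 6-joint arm with a two-finger parallel gripper is mounted at the origin on a cart in front of the work surface, level with it; the furniture and walls round the work are solid. World frame = base frame: x ahead of the robot, y to its left, z up, the work surface at z = 0. Lengths are in m, angles in rad, forces in N, time in s.
With the tool pointing down it reaches from about 0.4 to 0.925 m from the base axis. Payload 12.5 kg.
Tool frame: the origin (TCP) lies midway between the tips of the shut fingers; the grasp point (between the pads) lies 19 mm behind it; z points along the fingers, y is the line along which they close (so a half turn about z gives the same grasp; the last joint's range is limited). The gripper opens to 95 mm and grips with 3 to 60 N. Pads are 20 mm wide; open, the fingers measure 119 mm over their backs; the gripper's body (75 mm by 180 mm) begins 59 mm behind the grasp point.
Start: joints at [-1.344, 0.491, 1.559, -0, 1.092, -0.106], TCP at [0.204, -0.591, 0.187] pointing down, gripper open.
Joint ranges: [-3.1, 3.1], [-0.84, 2.19], [0.05, 2.79], [-1.13, 4.28], [0.06, 2.93], [-2.69, 2.69]. Speed limits (rad/s): [2.22, 2.22, 2.79, 3.14, 3.14, 3.14].

## Interface

Orientations are given as a unit quaternion [x, y, z, w].
In Python, from bench import * gives the robot as it stands.
- The arm moves only by the tool step_arm, never from a script. Its argument "increments" is a list of rows, each an object of numbers: "x", "y", "z": the shift along the world's x, y, z in m; "ax", "ay", "az": the turn, a rotation vector about the world's x, y, z in rad; "hand": the opening in per cent of the stroke, from 0 (shut) to 100 (fully open). A call has 1 to 20 rows; each row is the pose to reach, as a shift and turn from the pose commanded when the call began; what a row does not reach only later rows make up. A row lasts 1/8 s, in which the tool goes at most 62.5 mm and 10.7 degrees, less where a joint would pass 70% of its speed; a pose out of reach is approached as far as the arm can. A call with a gripper value outside its range is refused whole. The fingers move at their own pace and stop on an object; "force" is the grip in N (left out, the last holds). Time passes only in rows, so rows that repeat a pose let the fingers close. It gives the time, the measured TCP pose, the force, the opening and the grip force at its end, in the units of the state.
- read_state(): the state, without advancing time (a new reading comes with each control period).
- get_image(name): name is "scene" or "side" or "wrist"; returns the picture (420x560x3 uint8, red, green, blue); there is no depth.
- camera_params(name): a dict with "fov_y" (degrees; the focal length in pixels is half the picture's height over the tangent of half this angle, whatever the lens; pixels are square), "cx", "cy" (the principal point, pixels), "position" and "orientation" of the camera in the world. Camera axes: x right, y down, z forward; pixel columns grow to the right and rows downward; lengths in m; the calibration is good to about 2 mm. A picture is of the moment at which its call begins: read the wrist's pose just before it. camera_params takes no time and is no camera call; for the wrist camera it gives the pose at the moment of the call.
- hand_in(): hands the job in; it is judged then, once.
The state is a dict: "clock": time; "joint_pos": joint angles; "qvel": joint speeds; "joint_efforts": joint torques, N m; "eef_pos": TCP position; "tool_rot": TCP orientation; "contact_force": force on the tool from outside, world axes, zero at the start; "wrist_torque": the same for the moment, N m; "gripper_width": opening from 0.0 (shut) to 1.0 (fully open); "gripper_force": force on a finger pad.
Only numpy, scipy, OpenCV 4.12 (cv2) and the standard library are available. Lean on these libraries where they do the work, as an engineer would, in place of code of your own. Each camera call takes 0.05 s, during which the arm holds its last target. There are 200 camera calls.

## Working session

There is one attempt and no reset: what is moved stays moved. The work goes in short steps, Python scripts to look and compute and a tool call to move; the robot and the scene stay as the last step left them, time stands still between calls to the robot, and variables do not carry over. Pictures are saved under pics/ and viewed, at most 10 in all, crops included, and the job is handed in when it is done.

Besides the shell and the picture viewer there is one more tool, called after "Request:" by a JSON object that holds its "api" and its "payload". step_arm: Moves the arm, as the interface text tells. Its arguments: {"type":"object","properties":{"increments":{"type":"array","items":{"type":"object","properties":{"x":{"type":"number"},"y":{"type":"number"},"z":{"type":"number"},"ax":{"type":"number"},"ay":{"type":"number"},"az":{"type":"number"},"hand":{"type":"number"}}}},"force":{"type":"number"}},"required":["increments"]}

```bash
mkdir -p pics
cat > h.py <<'E'
from bench import *
import numpy as np, cv2
from scipy.spatial.transform import Rotation as R
def snap(n,f):
    p=camera_params(n); im=get_image(n); cv2.imwrite(f'pics/{f}.png',cv2.cvtColor(im,cv2.COLOR_RGB2BGR)); return p,im
def ray(p,u,v):
    f=210/np.tan(np.radians(p['fov_y'])/2)
    d=R.from_quat(p['orientation']).apply([(u-p['cx'])/f,(v-p['cy'])/f,1]); return np.array(p['position']),d/np.linalg.norm(d)
def plane(p,u,v,z):
    o,d=ray(p,u,v); return o+d*(z-o[2])/d[2]
def proj(p,P):
    f=210/np.tan(np.radians(p['fov_y'])/2)
    c=R.from_quat(p['orientation']).inv().apply(np.array(P)-p['position']); return p['cx']+f*c[...,0]/c[...,2],p['cy']+f*c[...,1]/c[...,2]
def tri(a,b):
    (o1,d1),(o2,d2)=a,b
    s=np.linalg.lstsq(np.c_[d1,-d2],o2-o1,rcond=None)[0]; A=o1+s[0]*d1;B=o2+s[1]*d2
    return (A+B)/2,np.linalg.norm(A-B)
E
python3 - <<'E'
from h import *
ims=[]
for n in("scene","side","wrist"):
    p,im=snap(n,n+'0'); print(n,p)
print(read_state())
E
```

```text
scene {'fov_y': 56.19154545683914, 'cx': 281.7462577708365, 'cy': 214.2128509894304, 'position': array([-0.13336985,  0.82066836,  0.75981513]), 'orientation': array([-0.28305236,  0.80401622, -0.49418017,  0.17095391])}
side {'fov_y': 55.67123761656909, 'cx': 282.7242021746294, 'cy': 207.62687352997358, 'position': array([0.61067022, 0.83906528, 0.90907907]), 'orientation': array([ 0.02299511,  0.90020934, -0.43423911, -0.02303818])}
wrist {'fov_y': 58.886317526354404, 'cx': 279.05279033341634, 'cy': 207.9534766951502, 'position': array([ 0.27474767, -0.56597591,  0.38444588]), 'orientation': array([ 0.80756252, -0.57482765, -0.07672695,  0.10737283])}
{'clock': 0.15, 'joint_pos': array([-1.34362116e+00,  4.91430438e-01,  1.55931361e+00, -3.01619284e-05,
        1.09170216e+00, -1.05626211e-01]), 'qvel': array([-5.60313901e-04, -1.79418911e-03, -1.46514055e-03,  8.32471208e-04,
        2.60648319e-05,  6.41847679e-04]), 'joint_efforts': array([ 1.90182829e-03, -6.12896347e+01, -2.58277255e+01,  6.92917267e-02,
        4.72944800e-02, -7.54630082e-05]), 'eef_pos': array([ 0.20413464, -0.59050745,  0.18608876]), 'tool_rot': array([ 9.86186079e-01,  1.65640682e-01, -3.92765051e-05, -4.25175561e-04]), 'contact_force': array([ 0.34919431, -0.16674237, -0.74196706]), 'wrist_torque': array([-0.0129078 , -0.04457197,  0.00777853]), 'gripper_force': 0.0, 'gripper_width': 0.9959697945685155}
```

View pics/scene0.png

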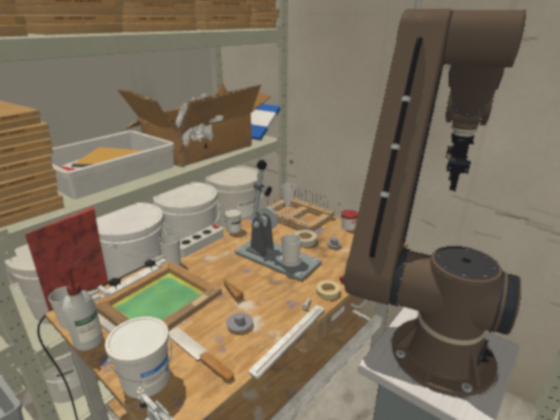

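View pics/side0.png

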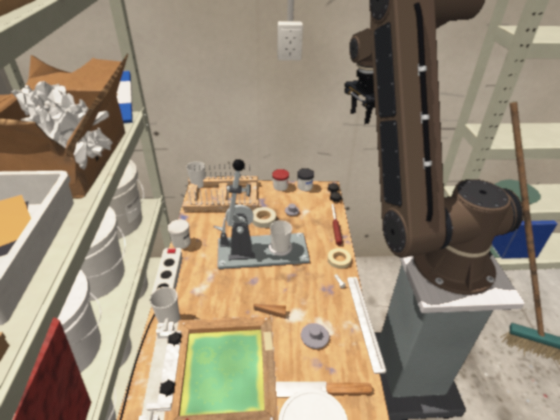

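Scene: lids at about (240,323) and (335,242), cup (290,250), ball (262,165). Side: lids at (316,336) and (292,210), cup rim (281,227), ball (238,165), and the press's base front-right edge near (308,262).

Run:
```python
from h import *
S=camera_params('scene');D=camera_params('side')
for n,a,b in [('lidnear',(240,323),(316,336)),('lidfar',(335,242),(292,210)),('cuprim',(291,237),(281,227)),('ball',(262,165),(238.5,165))]:
    P,e=tri(ray(S,*a),ray(D,*b)); print(n,P.round(3),round(e,4))
a=cv2.imread('pics/side0.png');b=cv2.imread('pics/scene0.png')
c=np.vstack([np.hstack([cv2.resize(a[300:370,276:356],(400,350),interpolation=2),cv2.resize(b[290:360,200:280],(400,350),interpolation=2)]),
 np.hstack([cv2.resize(a[150:270,205:325],(400,250)),cv2.resize(b[150:275,220:345],(400,250))])])
cv2.imwrite('pics/crop.png',cv2.resize(np.hstack([a[150:275,205:365],b[150:275,225:345]]),(800,357),interpolation=2))
cv2.imwrite('pics/crop.png',np.vstack([cv2.resize(np.hstack([a[150:275,205:365],b[150:275,225:345]]),(800,357),interpolation=2),cv2.resize(np.hstack([a[305:365,246:386],b[295:355,170:310]]),(800,171),interpolation=2)]))
```

```text
lidnear [0.468 0.245 0.006] 0.0009
lidfar [ 0.489 -0.277  0.011] 0.0038
cuprim [ 0.542 -0.078  0.103] 0.0015
ball [ 0.661 -0.077  0.329] 0.0016
```

View pics/crop.png

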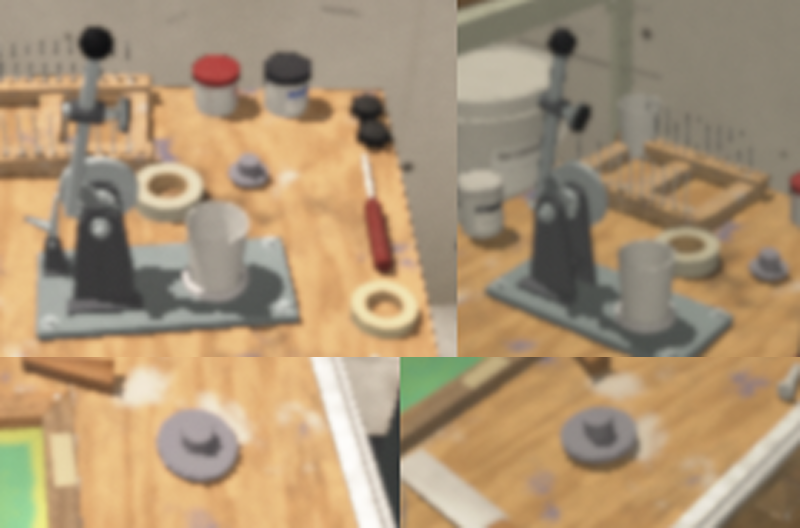

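The near lid at (0.468, 0.245) is the larger one. The press points along about +x, with the cup at (0.542, -0.078). I'll turn the tool to yaw π and stop over the cup to look at it.

Request:
{"api": "step_arm", "payload": {"increments": [{"z":0.05,"az":0.16},{"x":0.01,"y":0.03,"z":0.1,"az":0.32},{"x":0.03,"y":0.06,"z":0.15,"az":0.48},{"x":0.045,"y":0.09,"z":0.175,"az":0.64},{"x":0.06,"y":0.12,"z":0.175,"az":0.8},{"x":0.08,"y":0.16,"z":0.175,"az":0.96},{"x":0.1,"y":0.2,"z":0.175,"az":1.12},{"x":0.12,"y":0.24,"z":0.175,"az":1.28},{"x":0.14,"y":0.28,"z":0.175,"az":1.44},{"x":0.16,"y":0.32,"z":0.175,"az":1.6},{"x":0.18,"y":0.36,"z":0.175,"az":1.76},{"x":0.2,"y":0.4,"z":0.175,"az":1.92},{"x":0.22,"y":0.44,"z":0.175,"az":2.08},{"x":0.24,"y":0.48,"z":0.175,"az":2.24},{"x":0.256,"y":0.513,"z":0.175,"az":2.4},{"x":0.256,"y":0.513,"z":0.175,"az":2.56},{"x":0.256,"y":0.513,"z":0.175,"az":2.72},{"x":0.256,"y":0.513,"z":0.175,"az":2.808},{"x":0.256,"y":0.513,"z":0.175,"az":2.808}]}}

```text
schema error: expected keys x, y, z, ax, ay, az, hand
```

Run:
```python
from h import *
import json
s=read_state();print(s['clock'],s['eef_pos'],s['tool_rot'],s['joint_pos'].round(2),s['contact_force'])
p,im=snap('wrist','w1');np.save('w1.npy',p,allow_pickle=True);print(p)
print(proj(p,np.array([[.542,-.078,.1],[.661,-.077,.33]])))
```

```text
0.15 [ 0.20413464 -0.59050745  0.18608876] [ 9.86186079e-01  1.65640682e-01 -3.92765051e-05 -4.25175561e-04] [-1.34  0.49  1.56 -0.    1.09 -0.11] [ 0.34919431 -0.16674237 -0.74196706]
{'fov_y': 58.886317526354404, 'cx': 279.05279033341634, 'cy': 207.9534766951502, 'position': array([ 0.27475049, -0.56598829,  0.38452548]), 'orientation': array([ 0.80755499, -0.5748363 , -0.07666445,  0.10742773])}
(array([-553.76945862, 1753.93535762]), array([-845.31961544, 2497.98975272]))
```

View pics/w1.png

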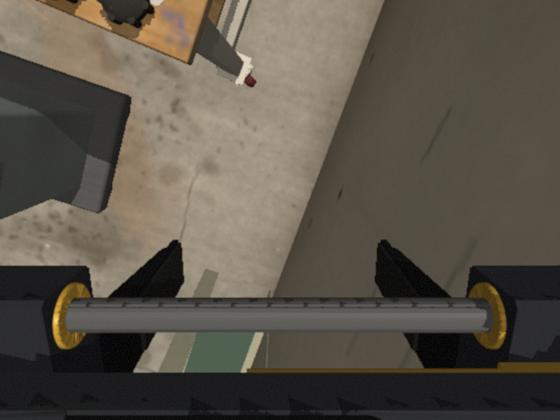

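Request:
{"api": "step_arm", "payload": {"increments": [{"y":0.06},{"x":-0.015,"y":0.12,"z":-0.01},{"x":-0.03,"y":0.18,"z":-0.03},{"x":-0.03,"y":0.23,"z":-0.06},{"x":-0.03,"y":0.27,"z":-0.09},{"x":-0.03,"y":0.3,"z":-0.12},{"x":-0.03,"y":0.323,"z":-0.13},{"x":-0.03,"y":0.323,"z":-0.13},{"x":-0.03,"y":0.323,"z":-0.13}]}}

```text
schema error: expected keys x, y, z, ax, ay, az, hand
```

Run:
```python
from h import *
s=read_state();print(s['clock'],s['eef_pos'],s['tool_rot'],s['contact_force'])
p,im=snap('wrist','w2');np.save('w2.npy',p,allow_pickle=True)
print(proj(p,np.array([.468,.245,.01])))
```

```text
0.2 [ 0.20417896 -0.59055374  0.18618138] [ 9.86182946e-01  1.65659557e-01 -1.98010137e-05 -3.27118490e-04] [ 0.05660606 -0.24164154  0.43480602]
(np.float64(-791.0730255991159), np.float64(-599.6386610679394))
```

View pics/w2.png

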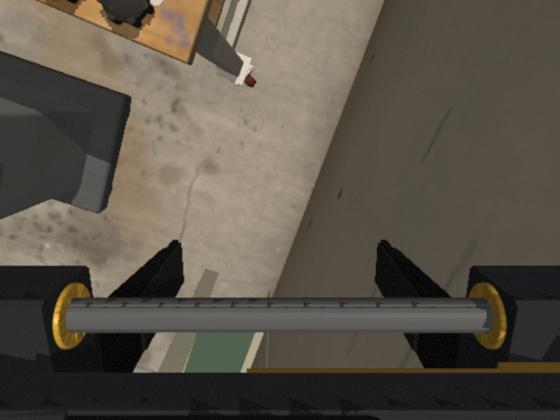

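All keys are needed in every row, so nothing moved. The wrist view only shows what lies ahead along tool +x; the fingers block image rows below about 250. I'll view the cup with yaw about 0.

Request:
{"api": "step_arm", "payload": {"increments": [{"x":0,"y":0.02,"z":0.05,"ax":0,"ay":0,"az":-0.05,"hand":100},{"x":0.02,"y":0.06,"z":0.09,"ax":0,"ay":0,"az":-0.1,"hand":100},{"x":0.045,"y":0.11,"z":0.12,"ax":0,"ay":0,"az":-0.15,"hand":100},{"x":0.07,"y":0.16,"z":0.12,"ax":0,"ay":0,"az":-0.2,"hand":100},{"x":0.1,"y":0.21,"z":0.12,"ax":0,"ay":0,"az":-0.25,"hand":100},{"x":0.13,"y":0.26,"z":0.12,"ax":0,"ay":0,"az":-0.333,"hand":100},{"x":0.16,"y":0.31,"z":0.12,"ax":0,"ay":0,"az":-0.333,"hand":100},{"x":0.19,"y":0.36,"z":0.12,"ax":0,"ay":0,"az":-0.333,"hand":100},{"x":0.22,"y":0.41,"z":0.12,"ax":0,"ay":0,"az":-0.333,"hand":100},{"x":0.24,"y":0.46,"z":0.12,"ax":0,"ay":0,"az":-0.333,"hand":100},{"x":0.256,"y":0.49,"z":0.12,"ax":0,"ay":0,"az":-0.333,"hand":100},{"x":0.256,"y":0.49,"z":0.12,"ax":0,"ay":0,"az":-0.333,"hand":100},{"x":0.256,"y":0.49,"z":0.12,"ax":0,"ay":0,"az":-0.333,"hand":100}]}}

```text
clock: 1.88
eef_pos: [0.46, -0.101, 0.3065]
tool_rot: [1.0, 0.0, -0.0, 0.0]
contact_force: [0.1, -0.4, 0.2]
gripper_width: 0.998
gripper_force: 0.0
```

Run:
```python
from h import *
s=read_state();print(s['clock'],s['eef_pos'],s['tool_rot'],s['joint_pos'].round(2),s['contact_force'])
p,im=snap('wrist','w1');np.save('w1.npy',p,allow_pickle=True);print(p)
print(proj(p,np.array([[.542,-.078,.1],[.661,-.077,.33]])))
```

```text
1.875 [ 0.4599815  -0.10101358  0.30650005] [ 9.99999985e-01  5.73404258e-05 -1.21419933e-04  1.13113900e-04] [-0.36  0.15  1.74 -0.    1.25  1.21] [ 0.07413744 -0.35221897  0.1712258 ]
{'fov_y': 58.886317526354404, 'cx': 279.05279033341634, 'cy': 207.9534766951502, 'position': array([ 0.53463487, -0.10040853,  0.50488607]), 'orientation': array([ 0.70118031, -0.70064008, -0.09322072,  0.09359248])}
(array([257.45430473, 214.94962625]), array([  99.68193794, -252.08618049]))
```

View pics/w1.png

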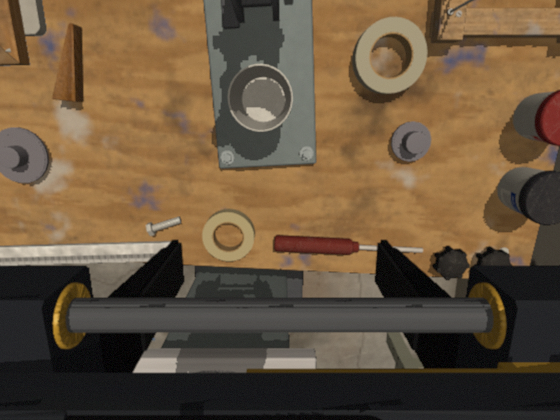

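The view shows the cup rim centre at about (261,98), radius ~32 px. The large lid is at (22,155), the small lid at (410,142), and the base plate's front corners at (221,168) and (315,163). I'll shift 0.12 in +y for a second view of both cup and lid.

Request:
{"api": "step_arm", "payload": {"increments": [{"x":0,"y":0.05,"z":0,"ax":0,"ay":0,"az":0,"hand":100},{"x":0,"y":0.1,"z":0,"ax":0,"ay":0,"az":0,"hand":100},{"x":0,"y":0.12,"z":0,"ax":0,"ay":0,"az":0,"hand":100},{"x":0,"y":0.12,"z":0,"ax":0,"ay":0,"az":0,"hand":100},{"x":0,"y":0.12,"z":0,"ax":0,"ay":0,"az":0,"hand":100}]}}

```text
clock: 2.55
eef_pos: [0.4602, 0.0181, 0.3066]
tool_rot: [1.0, -0.001, -0.0, 0.0]
contact_force: [0.5, -0.0, 0.2]
gripper_width: 0.999
gripper_force: 0.0
```

```bash
cat > hough.py <<'E'
from h import *
def circ(im,u,v,w,r0,r1):
    u,v=int(u),int(v);x0=max(u-w,0);y0=max(v-w,0);g=cv2.cvtColor(im[y0:v+w,x0:u+w],cv2.COLOR_RGB2GRAY)
    g=cv2.resize(g,None,fx=4,fy=4,interpolation=2)
    c=cv2.HoughCircles(g,cv2.HOUGH_GRADIENT,1,8,param1=90,param2=18,minRadius=int(4*r0),maxRadius=int(4*r1))
    if c is None: return None
    c=c[0][:4]/4; return np.c_[c[:,0]+x0-.375,c[:,1]+y0-.375,c[:,2]].round(1)
E
python3 - <<'E'
from hough import *
p1=np.load('w1.npy',allow_pickle=True).item();i1=cv2.imread('pics/w1.png')[:,:,::-1].copy()
s=read_state();print(s['clock'],s['eef_pos'])
p2,i2=snap('wrist','w2');np.save('w2.npy',p2,allow_pickle=True)
for n,P,q in [('cup',(.542,-.078,.1),None)]:
    print([round(float(x),1) for x in proj(p1,np.array(P))],[round(float(x),1) for x in proj(p2,np.array(P))])
print('cup1',circ(i1,261,98,45,28,36));print('cup2',circ(i2,371,98,45,28,36))
u,v=proj(p2,np.array([.468,.245,.012]));print(u,v)
print('fl1',circ(i1,22,155,45,24,34));print('fl2',circ(i2,u,v,45,24,34))
print('kn1',circ(i1,14,155,25,8,15));print('kn2',circ(i2,u,v,25,8,15))
# base edges
for q in[(205,2),(221,167),(313,2),(315,163),(228,156),(307,153)]: print(plane(p1,*q,.014).round(4))
E
```

```text
2.55 [0.46021164 0.01813511 0.30656627]
[257.5, 99.7] [371.3, 99.9]
cup1 [[259.2  96.2  33.1]
 [257.5  97.5  35. ]
 [260.   98.8  30.4]
 [261.8  97.   32.5]]
cup2 [[370.8  95.8  33.6]
 [372.8  95.8  33.9]
 [374.8  95.   32. ]
 [371.8  97.5  33.6]]
108.16786825110552 159.43941004270016
fl1 [[ 22.  158.8  25. ]
 [ 21.8 156.5  26.6]]
fl2 None
kn1 [[ 10.5 158.8   8.8]]
kn2 [[104.5 158.2   9. ]]
[ 0.655  -0.0125  0.014 ]
[ 0.4577 -0.0236  0.014 ]
[ 0.6551 -0.1409  0.014 ]
[ 0.4631 -0.1483  0.014 ]
[ 0.4723 -0.0334  0.014 ]
[ 0.4763 -0.1374  0.014 ]
```

View pics/w2.png

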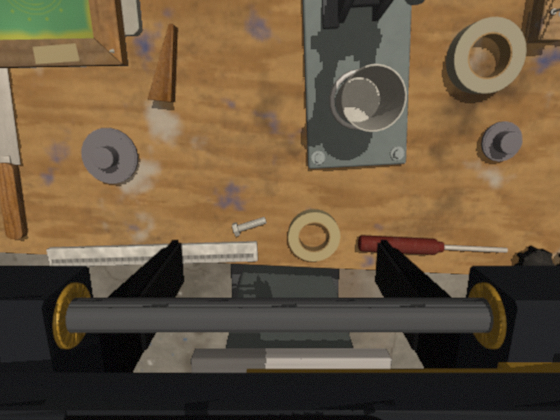

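Second view: cup rim at about (371,98), large lid flange at (110,156) with its knob at (104,158). Next I'll fit both edges accurately.

```bash
cat >> hough.py <<'E'
def lidmask(im,u,v,w=45):
    hsv=cv2.cvtColor(im,cv2.COLOR_RGB2HSV);m=((hsv[...,1]<70)&(hsv[...,2]<190)).astype(np.uint8)
    x0=max(int(u)-w,0);y0=max(int(v)-w,0);k=np.zeros_like(m);k[y0:int(v)+w,x0:int(u)+w]=1
    m=cv2.morphologyEx(m*k,cv2.MORPH_OPEN,np.ones((3,3)))
    c=max(cv2.findContours(m,0,1)[0],key=cv2.contourArea); return cv2.fitEllipse(cv2.convexHull(c)),cv2.boundingRect(c)
def rimfit(im,u,v,r):
    g=cv2.GaussianBlur(cv2.cvtColor(im,cv2.COLOR_RGB2GRAY).astype(np.float32),(0,0),1)
    for it in range(4):
        pts=[]
        for a in np.radians(np.arange(0,360,4)):
            rr=np.arange(r-5,r+5,.25);x=(u+rr*np.cos(a)).astype(np.float32);y=(v+rr*np.sin(a)).astype(np.float32)
            s=cv2.remap(g,x[None],y[None],1)[0];d=-np.gradient(s);k=d.argmax()
            if d[k]>1: pts.append((x[k],y[k]))
        pts=np.array(pts);w=np.ones(len(pts),bool)
        for _ in range(6):
            q=pts[w];A=np.c_[2*q,np.ones(len(q))];c=np.linalg.lstsq(A,(q**2).sum(1),rcond=None)[0]
            rad=np.sqrt(c[2]+c[0]**2+c[1]**2);e=abs(np.hypot(*(pts-c[:2]).T)-rad);w=e<max(1,np.median(e)*1.5)
        u,v,r=c[0],c[1],rad
    return u,v,r,w.sum(),len(pts),e[w].mean()
E
python3 - <<'E'
from hough import *
p1=np.load('w1.npy',allow_pickle=True).item();i1=cv2.imread('pics/w1.png')[:,:,::-1].copy()
p2=np.load('w2.npy',allow_pickle=True).item();i2=cv2.imread('pics/w2.png')[:,:,::-1].copy()
a=rimfit(i1,261,98,33);b=rimfit(i2,371,98,33.5);print(np.round(a,2),np.round(b,2))
print(tri(ray(p1,*a[:2]),ray(p2,*b[:2])),plane(p1,*a[:2],.099),plane(p2,*b[:2],.099))
for im,p,c in((i1,p1,(22,155)),(i2,p2,(109,157))):
    e,bb=lidmask(im,*c);print(e,bb,plane(p,*e[0],.01))
E1=lidmask(i1,22,155)[0][0];E2=lidmask(i2,109,157)[0][0]
print(tri(ray(p1,*E1),ray(p2,*E2)))
print('knob top',tri(ray(p1,11.5,157),ray(p2,105,158)))
print(plane(p2,105,158,.032))
E
```

```text
[259.97  97.29  33.7   78.    90.     0.34] [372.3   96.48  34.72  56.    90.     0.42]
(array([ 0.54509915, -0.08034782,  0.09363666]), np.float64(0.0010930780435726545)) [ 0.54442313 -0.08061414  0.099     ] [ 0.54550485 -0.07905581  0.099     ]
((26.270214080810547, 158.4479522705078), (51.80107116699219, 83.4733657836914), 117.7048568725586) (0, 128, 67, 62) [0.4683272  0.23550566 0.01      ]
((116.1804428100586, 159.02606201171875), (54.037513732910156, 76.10968017578125), 120.7447280883789) (82, 128, 72, 63) [0.46827236 0.2351919  0.01      ]
(array([0.46847659, 0.23461409, 0.01131718]), np.float64(5.372072244849453e-05))
knob top (array([0.47251759, 0.24068673, 0.02967836]), np.float64(0.0005537748085097722))
[0.47254407 0.23962115 0.032     ]
```

Request:
{"api": "step_arm", "payload": {"increments": [{"x":0,"y":0.03,"z":0,"ax":0,"ay":0,"az":0.17,"hand":100},{"x":0,"y":0.06,"z":0,"ax":0,"ay":0,"az":0.34,"hand":100},{"x":0,"y":0.1,"z":0,"ax":0,"ay":0,"az":0.51,"hand":100},{"x":0,"y":0.14,"z":0,"ax":0,"ay":0,"az":0.68,"hand":100},{"x":0,"y":0.18,"z":0,"ax":0,"ay":0,"az":0.85,"hand":100},{"x":0.01,"y":0.222,"z":0,"ax":0,"ay":0,"az":1.02,"hand":100},{"x":0.02,"y":0.222,"z":-0.01,"ax":0,"ay":0,"az":1.19,"hand":100},{"x":0.03,"y":0.222,"z":-0.02,"ax":0,"ay":0,"az":1.36,"hand":100},{"x":0.04,"y":0.222,"z":-0.03,"ax":0,"ay":0,"az":1.53,"hand":100},{"x":0.05,"y":0.222,"z":-0.04,"ax":0,"ay":0,"az":1.7,"hand":100},{"x":0.06,"y":0.222,"z":-0.05,"ax":0,"ay":0,"az":1.87,"hand":100},{"x":0.07,"y":0.222,"z":-0.06,"ax":0,"ay":0,"az":2.04,"hand":100},{"x":0.085,"y":0.222,"z":-0.07,"ax":0,"ay":0,"az":2.21,"hand":100},{"x":0.085,"y":0.222,"z":-0.08,"ax":0,"ay":0,"az":2.38,"hand":100},{"x":0.085,"y":0.222,"z":-0.1,"ax":0,"ay":0,"az":2.55,"hand":100},{"x":0.085,"y":0.222,"z":-0.12,"ax":0,"ay":0,"az":2.72,"hand":100},{"x":0.085,"y":0.222,"z":-0.12,"ax":0,"ay":0,"az":2.89,"hand":100},{"x":0.085,"y":0.222,"z":-0.12,"ax":0,"ay":0,"az":3.1416,"hand":100},{"x":0.085,"y":0.222,"z":-0.12,"ax":0,"ay":0,"az":3.1416,"hand":100},{"x":0.085,"y":0.222,"z":-0.12,"ax":0,"ay":0,"az":3.1416,"hand":100}]}}

```text
clock: 5.1
eef_pos: [0.5457, 0.2402, 0.1864]
tool_rot: [0.001, 1.0, -0.0, -0.0]
contact_force: [0.1, 0.3, -0.5]
gripper_width: 0.999
gripper_force: 0.0
```

Run:
```python
from hough import *
s=read_state();print(s['clock'],s['eef_pos'],s['tool_rot'].round(4),s['joint_pos'].round(2),s['contact_force'].round(1))
p,im=snap('wrist','w3');np.save('w3.npy',p,allow_pickle=True)
u,v=proj(p,np.array([.4725,.240,.032]));print(u,v,proj(p,np.array([.4725,.240,.012])))
f=372/(p['position'][2]-.03)
print('kn',circ(im,u,v,40,.012*f,.0155*f)); print('fl',circ(im,u,v,70,.034*f,.040*f))
cv2.imwrite('pics/w3c.png',im[0:260,100:460,::-1])
```

```text
5.1 [0.54573228 0.24015627 0.18638631] [ 1.1e-03  1.0e+00 -0.0e+00 -1.0e-04] [ 0.3   0.45  1.63 -0.    1.06 -1.26] [ 0.1  0.3 -0.5]
278.14875220760615 106.1288648326956 (np.float64(278.20217078289807), np.float64(106.14411319655785))
kn None
fl None
```

View pics/w3c.png

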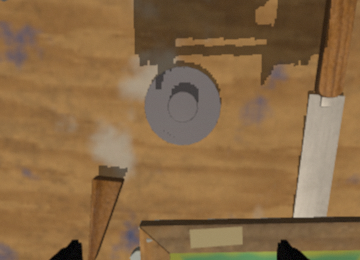

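The flange centre is at about full-image (282.5,105), radius ~39 px, and the knob top at (282,107). I'll refine that fit.

Run:
```python
from hough import *
p=np.load('w3.npy',allow_pickle=True).item();im=cv2.imread('pics/w3.png')[:,:,::-1].copy()
a=rimfit(255-im,282.5,105,39);print(np.round(a,2),plane(p,*a[:2],.012))
p2=np.load('w2.npy',allow_pickle=True).item();i2=cv2.imread('pics/w2.png')[:,:,::-1].copy()
b=rimfit(255-i2,109,156,28);print(np.round(b,2),plane(p2,*b[:2],.012),tri(ray(p,*a[:2]),ray(p2,*b[:2])))
print(plane(p,282,107,.032))
```

```text
[282.52 103.23  40.34  59.    75.     0.88] [0.46979817 0.24416954 0.012     ]
[108.72 157.57  30.15  59.    83.     0.64] [0.47047901 0.24397263 0.012     ] (array([0.47008356, 0.24425624, 0.01120649]), np.float64(0.0006047604664780363))
[0.47327438 0.24352332 0.032     ]
```

Request:
{"api": "step_arm", "payload": {"force": 20, "increments": [{"x":-0.04,"y":0.004,"z":-0.03,"ax":0,"ay":0,"az":0,"hand":80},{"x":-0.074,"y":0.004,"z":-0.06,"ax":0,"ay":0,"az":0,"hand":70},{"x":-0.074,"y":0.004,"z":-0.1,"ax":0,"ay":0,"az":0,"hand":70},{"x":-0.074,"y":0.004,"z":-0.135,"ax":0,"ay":0,"az":0,"hand":70},{"x":-0.074,"y":0.004,"z":-0.155,"ax":0,"ay":0,"az":0,"hand":70},{"x":-0.074,"y":0.004,"z":-0.17,"ax":0,"ay":0,"az":0,"hand":70},{"x":-0.074,"y":0.004,"z":-0.17,"ax":0,"ay":0,"az":0,"hand":70},{"x":-0.074,"y":0.004,"z":-0.17,"ax":0,"ay":0,"az":0,"hand":40},{"x":-0.074,"y":0.004,"z":-0.17,"ax":0,"ay":0,"az":0,"hand":10},{"x":-0.074,"y":0.004,"z":-0.17,"ax":0,"ay":0,"az":0,"hand":10},{"x":-0.074,"y":0.004,"z":-0.17,"ax":0,"ay":0,"az":0,"hand":10},{"x":-0.074,"y":0.004,"z":-0.17,"ax":0,"ay":0,"az":0,"hand":10},{"x":-0.074,"y":0.004,"z":-0.17,"ax":0,"ay":0,"az":0,"hand":10}]}}

```text
clock: 6.78
eef_pos: [0.4712, 0.2453, 0.0166]
tool_rot: [0.0, 1.0, 0.0, 0.0]
contact_force: [-0.0, -0.1, 0.2]
gripper_width: 0.138
gripper_force: 0.0
```

Run:
```python
from hough import *
s=read_state();print(s['clock'],s['eef_pos'],s['gripper_width'],s['gripper_force'],s['contact_force'].round(1))
p,im=snap('wrist','w4');p2,i2=snap('side','s4')
print(proj(p2,np.array([.471,.245,.02])))
cv2.imwrite('pics/w4c.png',np.hstack([im[:420,80:480,::-1],cv2.resize(i2[270:375,266:366,::-1],(400,420),interpolation=2)]))
```

```text
6.775 [0.47121044 0.24528905 0.01658048] 0.13773860254470294 0.0 [-0.  -0.1  0.2]
(np.float64(315.21994472994857), np.float64(333.1732453657503))
```

View pics/w4c.png

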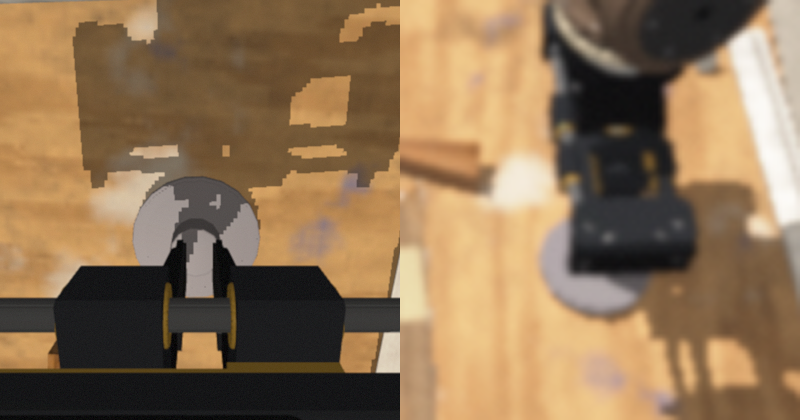

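The fingers read 13 mm open with no force, which is narrower than the 28 mm knob. I'll finish closing and see where they stop.

Request:
{"api": "step_arm", "payload": {"force": 20, "increments": [{"x":0,"y":0,"z":0,"ax":0,"ay":0,"az":0,"hand":0},{"x":0,"y":0,"z":0,"ax":0,"ay":0,"az":0,"hand":0},{"x":0,"y":0,"z":0,"ax":0,"ay":0,"az":0,"hand":0},{"x":0,"y":0,"z":0,"ax":0,"ay":0,"az":0,"hand":0}]}}

```text
clock: 7.38
eef_pos: [0.4712, 0.2453, 0.0166]
tool_rot: [0.0, 1.0, 0.0, 0.0]
contact_force: [-0.9, -0.3, 1.2]
gripper_width: 0.004
gripper_force: 0.0
```

Run:
```python
from hough import *
p=camera_params('wrist');im=cv2.imread('pics/w4.png')[:,:,::-1].copy()
p5,i5=snap('wrist','w5')
print(p['position'],proj(p,read_state()['eef_pos']))
print('pred lid flange c/edge/knobtop c/front', [np.round(proj(p,np.array(q)),1) for q in[(.471,.244,.012),(.434,.244,.012),(.472,.244,.032),(.458,.244,.032),(.458,.244,.012),(.472,.258,.032),(.472,.23,.032)]])
d=np.abs(im.astype(int)-i5).max(2)
print('changed px bbox above row 235', np.argwhere(d[:235]>40).min(0,initial=999),np.argwhere(d[:235]>40).max(0,initial=0))
for r in range(172,300,6): print(r,' '.join('%3d'%x for x in i5[r,240:316:4].mean(1)))
```

```text
[0.39819448 0.24584215 0.21496906] (np.float64(278.03413870821436), np.float64(240.0162653705554))
pred lid flange c/edge/knobtop c/front [array([275.8, 236.9]), array([275.7, 173.6]), array([275.5, 251.6]), array([275.5, 226.3]), array([275.8, 215.4]), array([302.1, 251.6]), array([248.9, 251.6])]
changed px bbox above row 235 [  0 233] [234 370]
172 157 137 107 106 104 103 101  95  92  91  90  90  85  84  84  82  84  82  86
178 106 105 106 104  98  71  71  73  73  75  77  74  64  74  88  89  86  87  86
184 106  75  79  77  72  75  81  78  78  78  80  78  78  75  76  76  73  76  86
190 148 147 149 147 149 148 124  77  79  80  77  76  78  78  77  78  77  78  80
196 149 149 150 146 149 148 123  78  80  78  79  78  78  79  80  79  79  79  78
202 149 150 150 149 148 149 147 125  78  79  79  77  78  78  77  77  78  79  76
208 151 150 150 148 149 149  79  80  76  80  79  77  79  79  79  78  78  79 146
214 152 149 149 150 150  76  78  79  77  78  78  78  78  80  78  77  79 145 145
220 151 150 151 152 152  76  76  56  54  55  53  58  77  79  79  77 146 145 146
226 151 151 152 153  76  54  5
[... 309 characters left out ...]
 155 157  73  10  10  12  38  14   3   9  76 109 148 147 146
256 156 155 155 153 155 149   7  12  10  10  36  14  11   7  24 127 148 147 147
262 156 156 156 145 160  18  14   5   7  14  65  15   9   6  10 119 148 148 146
268  22  17  20  18  20  18  20  20  15  10  67  12  21  20  21  21  18  19  20
274  23  18  20  21  20  21  21  20  17  17  66  13  18  16  20  20  19  18  22
280  21  22  22  19  23  22  19  23  14  21  69  12  21  18  17  21  23  18  20
286  22  21  19  17  14  21  19  19  50  37  67  60  19  20  20  20  22  20  20
292  21  19  23  19  22  20  24  24  63  38  64  65  20  19  23  19  19  23  14
298  17  23  18  20  19  22  19  18  66  45  37  67  23  24  18  18  20  22  18
```

The shut fingertips occlude the knob top, and their apparent scale (197 px for 95 mm) puts them some 25 mm above the stated TCP. So they closed above the knob. I'll open, lower gently and watch the force.

Request:
{"api": "step_arm", "payload": {"increments": [{"x":0.001,"y":-0.001,"z":0,"ax":0,"ay":0,"az":0,"hand":60},{"x":0.001,"y":-0.001,"z":0,"ax":0,"ay":0,"az":0,"hand":60},{"x":0.001,"y":-0.001,"z":0,"ax":0,"ay":0,"az":0,"hand":60},{"x":0.001,"y":-0.001,"z":0,"ax":0,"ay":0,"az":0,"hand":60},{"x":0.001,"y":-0.001,"z":-0.002,"ax":0,"ay":0,"az":0,"hand":60},{"x":0.001,"y":-0.001,"z":-0.004,"ax":0,"ay":0,"az":0,"hand":60},{"x":0.001,"y":-0.001,"z":-0.006,"ax":0,"ay":0,"az":0,"hand":60},{"x":0.001,"y":-0.001,"z":-0.006,"ax":0,"ay":0,"az":0,"hand":60}]}}

```text
clock: 8.43
eef_pos: [0.4721, 0.2442, 0.0104]
tool_rot: [0.0, 1.0, -0.0, -0.0]
contact_force: [-0.1, 0.1, 0.7]
gripper_width: 0.598
gripper_force: 0.0
```

Request:
{"api": "step_arm", "payload": {"increments": [{"x":0,"y":0,"z":-0.003,"ax":0,"ay":0,"az":0,"hand":60},{"x":0,"y":0,"z":-0.005,"ax":0,"ay":0,"az":0,"hand":60},{"x":0,"y":0,"z":-0.007,"ax":0,"ay":0,"az":0,"hand":60},{"x":0,"y":0,"z":-0.009,"ax":0,"ay":0,"az":0,"hand":60},{"x":0,"y":0,"z":-0.009,"ax":0,"ay":0,"az":0,"hand":60}]}}

```text
clock: 9.05
eef_pos: [0.4721, 0.2442, 0.0014]
tool_rot: [0.0, 1.0, -0.0, -0.0]
contact_force: [-0.6, -0.2, -0.7]
gripper_width: 0.598
gripper_force: 0.0
```

Run:
```python
from hough import *
s=read_state();print(s['eef_pos'],s['contact_force'].round(1))
p,im=snap('wrist','w6')
cv2.imwrite('pics/w6c.png',cv2.resize(im[150:300,170:390],(770,525),interpolation=2)[:,:,::-1])
```

```text
[0.47211256 0.24424909 0.00139599] [-0.6 -0.2 -0.7]
```

Request:
{"api": "step_arm", "payload": {"increments": [{"x":0,"y":0,"z":-0.002,"ax":0,"ay":0,"az":0,"hand":60},{"x":0,"y":0,"z":-0.004,"ax":0,"ay":0,"az":0,"hand":60},{"x":0,"y":0,"z":-0.006,"ax":0,"ay":0,"az":0,"hand":60},{"x":0,"y":0,"z":-0.008,"ax":0,"ay":0,"az":0,"hand":60},{"x":0,"y":0,"z":-0.008,"ax":0,"ay":0,"az":0,"hand":60}]}}

```text
clock: 9.72
eef_pos: [0.4722, 0.2442, -0.0066]
tool_rot: [0.0, 1.0, 0.0, -0.0]
contact_force: [0.2, 0.9, -0.3]
gripper_width: 0.599
gripper_force: 0.0
```

Request:
{"api": "step_arm", "payload": {"force": 20, "increments": [{"x":0,"y":0,"z":0,"ax":0,"ay":0,"az":0,"hand":20},{"x":0,"y":0,"z":0,"ax":0,"ay":0,"az":0,"hand":10},{"x":0,"y":0,"z":0,"ax":0,"ay":0,"az":0,"hand":10},{"x":0,"y":0,"z":0,"ax":0,"ay":0,"az":0,"hand":10},{"x":0,"y":0,"z":0,"ax":0,"ay":0,"az":0,"hand":10}]}}

```text
clock: 10.35
eef_pos: [0.4722, 0.2443, -0.0064]
tool_rot: [0.0, 1.0, 0.0, 0.0]
contact_force: [-0.0, 0.6, 0.1]
gripper_width: 0.288
gripper_force: 20.0
```

The grip holds at 27.4 mm with 20 N, so the real fingertips sit about 25 mm behind the reported TCP. Now I'll lift and measure the held lid.

Request:
{"api": "step_arm", "payload": {"increments": [{"x":0,"y":0,"z":0.02,"ax":0,"ay":0,"az":0,"hand":10},{"x":0,"y":0,"z":0.05,"ax":0,"ay":0,"az":0,"hand":10},{"x":0,"y":0,"z":0.1,"ax":0,"ay":0,"az":0,"hand":10},{"x":0,"y":0,"z":0.15,"ax":0,"ay":0,"az":0,"hand":10},{"x":0,"y":0,"z":0.18,"ax":0,"ay":0,"az":0,"hand":10},{"x":0,"y":0,"z":0.18,"ax":0,"ay":0,"az":0,"hand":10},{"x":0,"y":0,"z":0.18,"ax":0,"ay":0,"az":0,"hand":10}]}}

```text
clock: 11.22
eef_pos: [0.4717, 0.2441, 0.1726]
tool_rot: [0.0, 1.0, -0.0, -0.001]
contact_force: [0.7, 0.7, -0.7]
gripper_width: 0.287
gripper_force: 20.0
```

Run:
```python
from hough import *
s=read_state();e=s['eef_pos'];print(s['clock'],e,s['gripper_width'],s['gripper_force'])
p,im=snap('wrist','w7');np.save('w7.npy',p,allow_pickle=True)
zf=e[2]+.0064+.012  # flange top
print('pred',[np.round(proj(p,np.array(e+np.array([dx,dy,0]))*[1,1,0]+[0,0,zf]),1) for dx,dy in[(0,0),(-.037,0),(0,.037),(0,-.037)]])
g=cv2.cvtColor(im,cv2.COLOR_RGB2HSV)
for c in (255,265,276,287,297): 
    col=im[140:240,c].astype(int); d=np.abs(np.diff(col,axis=0)).sum(1); k=np.argsort(d)[-4:]+140; print(c,sorted(k.tolist()))
for r in (215,225,235,245):
    row=im[r,180:370].astype(int); d=np.abs(np.diff(row,axis=0)).sum(1); k=np.argsort(d)[-6:]+180; print(r,sorted(k.tolist()))
cv2.imwrite('pics/w7c.png',cv2.resize(im[130:300,160:400],(768,544),interpolation=2)[:,:,::-1])
```

```text
11.225 [0.47167703 0.24406658 0.17257302] 0.28694842876165827 19.99977082014084
pred [array([277.9, 252.3]), array([277.9, 182.1]), array([349.3, 252.3]), array([206.5, 252.2])]
255 [185, 186, 187, 188]
265 [182, 183, 232, 233]
276 [181, 182, 184, 229]
287 [181, 182, 192, 200]
297 [184, 191, 192, 200]
215 [216, 217, 218, 219, 339, 340]
225 [212, 213, 228, 232, 233, 344]
235 [209, 244, 245, 333, 334, 348]
245 [196, 239, 240, 307, 317, 328]
```

View pics/w7c.png

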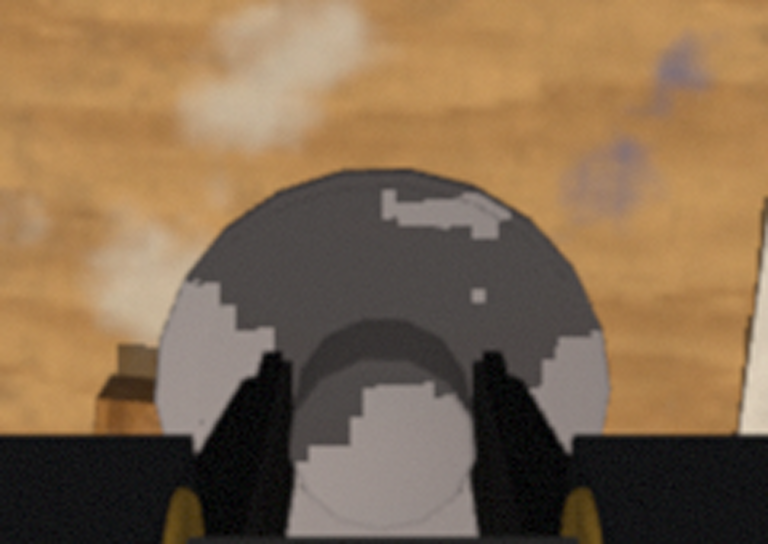

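The lid is held level. Its flange front edge is at row ~184.5 and the sides are symmetric about column 278.5, so the lid centre is about 1 mm in +x from the TCP. I'll carry it to the cup at (0.545, -0.080).

Request:
{"api": "step_arm", "payload": {"increments": [{"x":0,"y":-0.04,"z":0.01,"ax":0,"ay":0,"az":0,"hand":10},{"x":0.01,"y":-0.09,"z":0.01,"ax":0,"ay":0,"az":0,"hand":10},{"x":0.025,"y":-0.14,"z":0.01,"ax":0,"ay":0,"az":0,"hand":10},{"x":0.04,"y":-0.19,"z":0.01,"ax":0,"ay":0,"az":0,"hand":10},{"x":0.055,"y":-0.24,"z":0.005,"ax":0,"ay":0,"az":0,"hand":10},{"x":0.068,"y":-0.285,"z":-0.01,"ax":0,"ay":0,"az":0,"hand":10},{"x":0.072,"y":-0.315,"z":-0.03,"ax":0,"ay":0,"az":0,"hand":10},{"x":0.072,"y":-0.3245,"z":-0.05,"ax":0,"ay":0,"az":0,"hand":10},{"x":0.072,"y":-0.3245,"z":-0.06,"ax":0,"ay":0,"az":0,"hand":10},{"x":0.072,"y":-0.3245,"z":-0.06,"ax":0,"ay":0,"az":0,"hand":10},{"x":0.072,"y":-0.3245,"z":-0.06,"ax":0,"ay":0,"az":0,"hand":10}]}}

```text
clock: 12.65
eef_pos: [0.5444, -0.0796, 0.114]
tool_rot: [-0.0, 1.0, 0.0, 0.0]
contact_force: [0.5, -0.3, -0.2]
gripper_width: 0.286
gripper_force: 20.0
```

Run:
```python
from hough import *
s=read_state();e=s['eef_pos'];print(s['clock'],e,s['gripper_width'],s['contact_force'].round(1))
```

```text
12.65 [ 0.54442905 -0.0796295   0.11396388] 0.28633953008514706 [ 0.5 -0.3 -0.2]
```

Request:
{"api": "step_arm", "payload": {"increments": [{"x":-0.0005,"y":-0.001,"z":-0.008,"ax":0,"ay":0,"az":0,"hand":10},{"x":-0.0005,"y":-0.001,"z":-0.014,"ax":0,"ay":0,"az":0,"hand":10},{"x":-0.0005,"y":-0.001,"z":-0.018,"ax":0,"ay":0,"az":0,"hand":10},{"x":-0.0005,"y":-0.001,"z":-0.021,"ax":0,"ay":0,"az":0,"hand":10},{"x":-0.0005,"y":-0.001,"z":-0.023,"ax":0,"ay":0,"az":0,"hand":10},{"x":-0.0005,"y":-0.001,"z":-0.025,"ax":0,"ay":0,"az":0,"hand":10},{"x":-0.0005,"y":-0.001,"z":-0.025,"ax":0,"ay":0,"az":0,"hand":10}]}}

```text
clock: 13.52
eef_pos: [0.5437, -0.0812, 0.0885]
tool_rot: [0.0, 1.0, 0.0, -0.0]
contact_force: [-0.5, 0.6, -1.1]
gripper_width: 0.288
gripper_force: 20.0
```

Request:
{"api": "step_arm", "payload": {"increments": [{"x":0,"y":0,"z":-0.001,"ax":0,"ay":0,"az":0,"hand":10},{"x":0,"y":0,"z":-0.002,"ax":0,"ay":0,"az":0,"hand":10},{"x":0,"y":0,"z":-0.003,"ax":0,"ay":0,"az":0,"hand":10},{"x":0,"y":0,"z":-0.003,"ax":0,"ay":0,"az":0,"hand":10}]}}

```text
clock: 14.02
eef_pos: [0.5438, -0.0812, 0.0856]
tool_rot: [0.0, 1.0, 0.0, 0.0]
contact_force: [-0.7, -1.1, 0.2]
gripper_width: 0.285
gripper_force: 20.0
```

Request:
{"api": "step_arm", "payload": {"increments": [{"x":0,"y":0,"z":-0.0005,"ax":0,"ay":0,"az":0,"hand":10},{"x":0,"y":0,"z":-0.001,"ax":0,"ay":0,"az":0,"hand":10},{"x":0,"y":0,"z":-0.001,"ax":0,"ay":0,"az":0,"hand":10}]}}

```text
clock: 14.4
eef_pos: [0.5441, -0.0813, 0.0855]
tool_rot: [0.0, 1.0, -0.0, 0.001]
contact_force: [-2.3, -0.4, 10.2]
gripper_width: 0.291
gripper_force: 20.0
```

10 N of contact exactly at the seat height, so the lid is seated. I'll release, rise clear and check it.

Request:
{"api": "step_arm", "payload": {"increments": [{"x":0,"y":0,"z":0,"ax":0,"ay":0,"az":0,"hand":35},{"x":0,"y":0,"z":0,"ax":0,"ay":0,"az":0,"hand":50},{"x":0,"y":0,"z":0,"ax":0,"ay":0,"az":0,"hand":60},{"x":0,"y":0,"z":0,"ax":0,"ay":0,"az":0,"hand":60},{"x":0,"y":0,"z":0.02,"ax":0,"ay":0,"az":0,"hand":60},{"x":0,"y":0,"z":0.06,"ax":0,"ay":0,"az":0,"hand":60},{"x":-0.01,"y":0,"z":0.1,"ax":0,"ay":0,"az":0,"hand":60},{"x":-0.03,"y":0,"z":0.15,"ax":0,"ay":0,"az":0,"hand":60},{"x":-0.04,"y":0,"z":0.2,"ax":0,"ay":0,"az":0,"hand":60},{"x":-0.04,"y":0,"z":0.26,"ax":0,"ay":0,"az":0,"hand":60},{"x":-0.04,"y":0,"z":0.3,"ax":0,"ay":0,"az":0,"hand":60},{"x":-0.04,"y":0,"z":0.3,"ax":0,"ay":0,"az":0,"hand":60},{"x":-0.04,"y":0,"z":0.3,"ax":0,"ay":0,"az":0,"hand":60}]}}

```text
clock: 16.02
eef_pos: [0.5034, -0.0811, 0.3835]
tool_rot: [0.0, 1.0, 0.0, -0.001]
contact_force: [-0.3, 0.5, -0.5]
gripper_width: 0.602
gripper_force: 0.0
```

Run:
```python
from hough import *
s=read_state();e=s['eef_pos'];print(s['clock'],e,s['gripper_width'],s['contact_force'].round(1))
S,a=snap('scene','s8');D,b=snap('side','d8')
# lid flange: ellipse checks, ball by dark mask
for n,p,im in(('scene',S,a),('side',D,b)):
    u,v=proj(p,np.array([.661,-.077,.33]));u,v=int(u),int(v)
    w=im[v-15:v+16,u-15:u+16];m=(w.max(2)<50).astype(np.uint8)
    k,l,st,c=cv2.connectedComponentsWithStats(m);i=1+st[1:,4].argmax();print(n,u,v,'ball',c[i]+[u-15,v-15],st[i])
    print(' pred lid knob top',np.round(proj(p,np.array([.545,-.08,.124])),1),'flange L/R/front/back',[np.round(proj(p,np.array(q)),1) for q in[(.545,-.043,.104),(.545,-.117,.104),(.508,-.08,.104),(.582,-.08,.104)]])
    u,v=np.round(proj(p,np.array([.545,-.08,.104]))).astype(int)
    for r in range(v-14,v+18,2): print(r,' '.join('%3d'%x for x in im[r,u-26:u+27:2].mean(1)))
```

```text
16.025 [ 0.50337853 -0.08110324  0.38351711] 0.6023851427135708 [-0.3  0.5 -0.5]
scene 262 164 ball [261.36585366 164.90243902] [11 13  8  7 41]
 pred lid knob top [290.6 231.3] flange L/R/front/back [array([283.5, 241. ]), array([297.2, 232.3]), array([299.5, 240.2]), array([281.8, 233.1])]
223 123 109  72  82 119 124 127 132 122 118 108 103 101 104 105 113 126 149 146 152 159 164 166 170 173 168 150
225 111  94  70  79 116 125 140 162 158 149 132 115 100 104 106 105 106 111 120 128 134 144 157 162 152 130 109
227  75  74  70  76 120 141 160 165 163 164 166 159 140 124 104  96 101 109 108 109 112 121 126 120 108 102  99
229  69  71  71  76 136 164 164 162 167 170 170 168 165 160 146 130 118 116 125 131 140 141 131 118 106 102 117
231  69  70  71  75 133 156 155 160 169 172 171 168 161 158 158 162 168 178 180 174 173 175 177 173 158 141 148
233  68  71  72  71 120 151 156 162 168 169 164 154 139 146 146 138 161 177 156 132 128 129 139 165 189 184 162
235  66  70  71  71 116 161 168 168 157 140 140 144 109 111 112 109 144 157 145 120 114 112 109 120 177 195 175
237  65  70  71  72 114
[... 2285 characters left out ...]
 145 152 159 165 167 158 158
232 158 166 158 155 156 156 154 157 138  94  79  78  82  90 108 126 135 122 114 137 148 158 178 176 160 154 157
234 155 157 154 157 161 160 158 157 147 126 110  99  93  90  92  99 112 114 124 152 158 172 186 172 156 147 151
236 154 155 155 157 161 162 162 161 153 139 128 130 131 130 130 129 129 123 129 157 161 167 172 159 160 136 149
238 157 158 156 157 159 160 160 160 156 147 133 135 139 139 138 136 130 123 136 158 160 159 162 161 160 136 154
240 159 160 157 158 159 159 158 158 157 149 136 136 139 139 139 135 131 122 140 154 156 157 160 160 159 140 155
242 150 144 144 147 157 158 159 157 150 151 139 136 139 140 138 134 130 119 118 113 112 114 133 151 156 147 148
```

The lid sits where predicted in both views and looks level; the flange edges match to about 1 px. The ball triangulates to about (0.663, -0.076, 0.332). I'll go above it and grip it.

Request:
{"api": "step_arm", "payload": {"increments": [{"x":0.04,"y":0.005,"z":0.02,"ax":0,"ay":0,"az":0.045,"hand":60},{"x":0.09,"y":0.005,"z":0.02,"ax":0,"ay":0,"az":0.045,"hand":60},{"x":0.13,"y":0.005,"z":0.02,"ax":0,"ay":0,"az":0.045,"hand":60},{"x":0.16,"y":0.005,"z":0.02,"ax":0,"ay":0,"az":0.045,"hand":65},{"x":0.16,"y":0.005,"z":0,"ax":0,"ay":0,"az":0.045,"hand":65},{"x":0.16,"y":0.005,"z":-0.02,"ax":0,"ay":0,"az":0.045,"hand":65},{"x":0.16,"y":0.005,"z":-0.04,"ax":0,"ay":0,"az":0.045,"hand":65},{"x":0.16,"y":0.005,"z":-0.055,"ax":0,"ay":0,"az":0.045,"hand":65},{"x":0.16,"y":0.005,"z":-0.07,"ax":0,"ay":0,"az":0.045,"hand":65},{"x":0.16,"y":0.005,"z":-0.08,"ax":0,"ay":0,"az":0.045,"hand":65},{"x":0.16,"y":0.005,"z":-0.08,"ax":0,"ay":0,"az":0.045,"hand":65}]}}

```text
clock: 17.5
eef_pos: [0.6636, -0.0762, 0.3039]
tool_rot: [-0.022, 1.0, 0.0, -0.0]
contact_force: [0.6, -0.2, 0.7]
gripper_width: 0.65
gripper_force: 0.0
```

Request:
{"api": "step_arm", "payload": {"force": 25, "increments": [{"x":0,"y":0,"z":-0.006,"ax":0,"ay":0,"az":0,"hand":65},{"x":0,"y":0,"z":-0.012,"ax":0,"ay":0,"az":0,"hand":65},{"x":0,"y":0,"z":-0.014,"ax":0,"ay":0,"az":0,"hand":65},{"x":0,"y":0,"z":-0.014,"ax":0,"ay":0,"az":0,"hand":30},{"x":0,"y":0,"z":-0.014,"ax":0,"ay":0,"az":0,"hand":15},{"x":0,"y":0,"z":-0.014,"ax":0,"ay":0,"az":0,"hand":15},{"x":0,"y":0,"z":-0.014,"ax":0,"ay":0,"az":0,"hand":15},{"x":0,"y":0,"z":-0.014,"ax":0,"ay":0,"az":0,"hand":15}]}}

```text
clock: 18.5
eef_pos: [0.6637, -0.0748, 0.2907]
tool_rot: [-0.023, 1.0, 0.001, 0.0]
contact_force: [-1.0, 7.1, 0.2]
gripper_width: 0.342
gripper_force: 25.0
```

Run:
```python
from hough import *
s=read_state();e=s['eef_pos'];print(s['clock'],e,s['gripper_width'],s['gripper_force'],s['contact_force'].round(1))
H=np.array([205,30])
for v in np.arange(0,1.401,.1).tolist()+[1.34,1.37,1.385]:
    p=1.396-v; f=205*np.cos(p)-30*np.sin(p);z=205*np.sin(p)+30*np.cos(p)
    # shift from rest
    d=(f-6.0)/1000; dz=(z-206.9)/1000
    print(round(v,3),'x %.4f y %.4f z %.4f'%(-d*np.cos(.045),-d*np.sin(.045),dz))
```

```text
18.5 [ 0.66367689 -0.07479906  0.29070683] 0.3418761248939696 25.000111162662506 [-1.   7.1  0.2]
0.0 x -0.0001 y -0.0000 z 0.0002
0.1 x -0.0207 y -0.0009 z -0.0015
0.2 x -0.0411 y -0.0019 z -0.0051
0.3 x -0.0610 y -0.0027 z -0.0109
0.4 x -0.0802 y -0.0036 z -0.0185
0.5 x -0.0985 y -0.0044 z -0.0281
0.6 x -0.1159 y -0.0052 z -0.0394
0.7 x -0.1320 y -0.0059 z -0.0524
0.8 x -0.1467 y -0.0066 z -0.0670
0.9 x -0.1599 y -0.0072 z -0.0830
1.0 x -0.1714 y -0.0077 z -0.1001
1.1 x -0.1812 y -0.0082 z -0.1184
1.2 x -0.1890 y -0.0085 z -0.1376
1.3 x -0.1950 y -0.0088 z -0.1574
1.4 x -0.1989 y -0.0090 z -0.1777
1.34 x -0.1968 y -0.0089 z -0.1655
1.37 x -0.1980 y -0.0089 z -0.1716
1.385 x -0.1985 y -0.0089 z -0.1746
```

The ball is gripped at 32.5 mm, with 7 N of side load that I'll relieve by about 1.5 mm in y. Swing the first half.

Request:
{"api": "step_arm", "payload": {"increments": [{"x":0,"y":0.0015,"z":0,"ax":0,"ay":0,"az":0,"hand":15},{"x":-0.0103,"y":0.001,"z":-0.0005,"ax":0,"ay":0,"az":0,"hand":15},{"x":-0.0207,"y":0.0006,"z":-0.0015,"ax":0,"ay":0,"az":0,"hand":15},{"x":-0.0411,"y":-0.0004,"z":-0.0051,"ax":0,"ay":0,"az":0,"hand":15},{"x":-0.061,"y":-0.0012,"z":-0.0109,"ax":0,"ay":0,"az":0,"hand":15},{"x":-0.0802,"y":-0.0021,"z":-0.0185,"ax":0,"ay":0,"az":0,"hand":15},{"x":-0.0985,"y":-0.0029,"z":-0.0281,"ax":0,"ay":0,"az":0,"hand":15},{"x":-0.0985,"y":-0.0029,"z":-0.0281,"ax":0,"ay":0,"az":0,"hand":15}]}}

```text
clock: 19.5
eef_pos: [0.5639, -0.0798, 0.263]
tool_rot: [-0.022, 1.0, -0.001, 0.0]
contact_force: [0.5, -1.9, 6.6]
gripper_width: 0.345
gripper_force: 25.0
```

Request:
{"api": "step_arm", "payload": {"increments": [{"x":-0.0174,"y":-0.0005,"z":-0.0113,"ax":0,"ay":0,"az":0,"hand":15},{"x":-0.0335,"y":-0.001,"z":-0.0243,"ax":0,"ay":0,"az":0,"hand":15},{"x":-0.0482,"y":-0.0017,"z":-0.0389,"ax":0,"ay":0,"az":0,"hand":15},{"x":-0.0614,"y":-0.0023,"z":-0.0549,"ax":0,"ay":0,"az":0,"hand":15},{"x":-0.0729,"y":-0.0028,"z":-0.072,"ax":0,"ay":0,"az":0,"hand":15},{"x":-0.0827,"y":-0.0033,"z":-0.0903,"ax":0,"ay":0,"az":0,"hand":15},{"x":-0.0905,"y":-0.0036,"z":-0.1095,"ax":0,"ay":0,"az":0,"hand":15},{"x":-0.0905,"y":-0.0036,"z":-0.1095,"ax":0,"ay":0,"az":0,"hand":15}]}}

```text
clock: 20.5
eef_pos: [0.4743, -0.0842, 0.1526]
tool_rot: [-0.023, 1.0, -0.001, -0.0]
contact_force: [-3.4, -11.8, 5.9]
gripper_width: 0.347
gripper_force: 25.0
```

Run:
```python
from hough import *
D,b=snap('side','d9')
u,v=np.round(proj(D,np.array([.545,-.08,.104]))).astype(int)
a=cv2.imread('pics/d8.png')[:,:,::-1]
for r in range(v-14,v+18,2): print(r,' '.join('%3d'%x for x in b[r,u-26:u+27:2].mean(1)))
```

```text
212 180 163 146 131 122 116 111 122 172 200 189 115  65  65 119 175 154 153 143 128 108 120 105 144 191 211 209
214 135 127 102 104 100 101 105 119 169 210 212 187 109 104 123 123 106 118 127 126 115 105  99 146 189 202 190
216 184 169 105  90  99 116 123 132 183 211 200 148 121 123 119 112 101 129 114 114 118 120 146 178 188 191 182
218 199 206 174 143 154 154 158 183 207 209 170 115 151 163 145  98 112 144 143 153 169 175 175 180 183 184 182
220 176 202 207 207 204 203 206 209 199 180 154 118  91  90  85  95 147 148 141 152 169 178 177 173 171 177 179
222 140 145 165 182 187 186 179 164 156 163 163 132  81  74  80  95 139 155 153 153 163 174 174 171 162 168 174
224 147 134 129 128 127 126 124 130 157 164 164 123  86  88  88  81  88 108 123 144 149 155 160 164 158 163 174
226 160 152 135 124 123 121 118 128 152 161 160 120  87  89  87  79  80  83  86 117 139 137 141 152 158 163 175
228 166 172 160 154 154 150 126 120 106 115 112  89  85  88  88  82  83  83  84 116 146 143 150 165 172 167 173
230 170 178 168 164 166 168 166 161 114 102 110 110 110 111 111 109 104  99  93 132 155 162 170 176 176 170 169
232 169 177 170 165 168 166 164 166 144 130 144 153 157 158 155 155 139 126 117 146 159 171 188 188 173 165 168
234 165 168 164 168 171 170 170 168 151 130 133 132 133 133 132 126 122 123 133 164 170 184 198 184 167 157 163
236 165 166 164 169 172 173 174 173 157 134 138 141 142 141 141 139 140 134 139 169 173 177 184 171 171 147 160
238 169 170 169 168 170 172 170 172 161 133 141 147 150 149 149 146 141 134 146 169 171 172 174 174 172 146 165
240 171 170 169 169 170 171 169 170 166 141 139 149 149 150 149 145 139 131 149 165 167 169 171 172 170 152 166
242 159 156 155 158 168 170 171 168 160 143 137 145 149 149 149 146 140 129 126 122 121 123 144 162 168 158 159
```

Request:
{"api": "step_arm", "payload": {"increments": [{"x":-0.0016,"y":-0.0015,"z":-0.005,"ax":0,"ay":0,"az":0,"hand":15},{"x":-0.0032,"y":-0.003,"z":-0.0099,"ax":0,"ay":0,"az":0,"hand":15},{"x":-0.0046,"y":-0.003,"z":-0.015,"ax":0,"ay":0,"az":0,"hand":15},{"x":-0.006,"y":-0.003,"z":-0.0198,"ax":0,"ay":0,"az":0,"hand":15},{"x":-0.007,"y":-0.003,"z":-0.024,"ax":0,"ay":0,"az":0,"hand":15},{"x":-0.0078,"y":-0.003,"z":-0.028,"ax":0,"ay":0,"az":0,"hand":15},{"x":-0.0078,"y":-0.003,"z":-0.028,"ax":0,"ay":0,"az":0,"hand":15},{"x":-0.0078,"y":-0.003,"z":-0.028,"ax":0,"ay":0,"az":0,"hand":15}]}}

```text
clock: 21.55
eef_pos: [0.4664, -0.085, 0.1253]
tool_rot: [-0.022, 1.0, 0.001, -0.001]
contact_force: [-3.0, 4.6, 8.5]
gripper_width: 0.346
gripper_force: 25.0
```

Request:
{"api": "step_arm", "payload": {"increments": [{"x":-0.0004,"y":0.001,"z":-0.002,"ax":0,"ay":0,"az":0,"hand":15},{"x":-0.0008,"y":0.001,"z":-0.004,"ax":0,"ay":0,"az":0,"hand":15},{"x":-0.001,"y":0.001,"z":-0.005,"ax":0,"ay":0,"az":0,"hand":15},{"x":-0.001,"y":0.001,"z":-0.005,"ax":0,"ay":0,"az":0,"hand":15},{"x":-0.001,"y":0.001,"z":-0.005,"ax":0,"ay":0,"az":0,"hand":15}]}}

```text
clock: 22.18
eef_pos: [0.4657, -0.0849, 0.1206]
tool_rot: [-0.022, 1.0, -0.0, -0.0]
contact_force: [-4.2, -1.8, 10.2]
gripper_width: 0.349
gripper_force: 25.0
```

Request:
{"api": "step_arm", "payload": {"increments": [{"x":-0.0002,"y":0,"z":-0.001,"ax":0,"ay":0,"az":0,"hand":15},{"x":-0.0004,"y":0,"z":-0.002,"ax":0,"ay":0,"az":0,"hand":15},{"x":-0.0006,"y":0,"z":-0.003,"ax":0,"ay":0,"az":0,"hand":15},{"x":-0.0006,"y":0,"z":-0.003,"ax":0,"ay":0,"az":0,"hand":15}]}}

```text
clock: 22.68
eef_pos: [0.4652, -0.0849, 0.1176]
tool_rot: [-0.022, 1.0, -0.0, 0.0]
contact_force: [-3.1, -2.2, 10.9]
gripper_width: 0.342
gripper_force: 25.0
```

Run:
```python
from hough import *
f=[]
for n in range(3):
    D=camera_params('side');b=get_image('side');s=read_state();f.append(s['contact_force'])
print(s['clock'],s['eef_pos'],np.mean(f,0).round(1),s['gripper_width'])
S,a=snap('scene','s10');cv2.imwrite('pics/d10.png',b[:,:,::-1])
u,v=np.round(proj(D,np.array([.545,-.08,.104]))).astype(int)
for r in range(v-6,v+14,2): print(r,' '.join('%3d'%x for x in b[r,u-26:u+27:2].mean(1)))
```

```text
22.825 [ 0.46524576 -0.08498395  0.11767589] [-3.3 -1.7 10.6] 0.3439748580232194
220 178 204 212 210 207 206 208 211 203 184 156 119 114 111 117 114 116 145 143 155 172 180 179 175 173 174 176
222 143 148 167 185 191 189 181 168 161 167 157 108 130 155 141 105  97 153 156 156 167 176 176 173 167 170 177
224 149 137 131 130 131 131 126 129 157 169 166 114  80  91  87  69  82 116 149 154 152 158 163 167 160 166 176
226 163 155 138 127 125 124 120 130 150 152 151 112  84  86  84  79  83  86  98 128 141 140 144 155 162 167 178
228 169 175 163 156 156 152 130 120  97  93  92  91  91  92  89  84  85  88  89 124 150 146 152 168 174 169 174
230 173 181 172 167 169 169 170 164 116 105 113 135 147 146 126 113 111 127 112 140 158 166 173 179 179 172 172
232 171 180 173 168 171 170 169 169 145 134 152 160 164 163 160 158 146 134 123 151 161 173 191 191 175 168 171
234 167 171 168 171 174 173 172 172 152 131 130 133 135 138 135 130 127 129 138 167 173 187 201 187 171 159 166
236 168 170 169 172 175 177 178 175 160 138 145 144 145 144 144 142 142 136 146 173 176 181 187 174 174 149 162
238 172 173 171 172 174 174 174 175 160 136 149 150 152 153 153 149 143 135 149 172 174 175 177 175 174 148 167
```

Nominally the arm is at about 1.377 with ~11 N. I'll creep on to feel the stop.

Request:
{"api": "step_arm", "payload": {"increments": [{"x":-0.0001,"y":0,"z":-0.001,"ax":0,"ay":0,"az":0,"hand":15},{"x":-0.0002,"y":0,"z":-0.002,"ax":0,"ay":0,"az":0,"hand":15},{"x":-0.0002,"y":0,"z":-0.002,"ax":0,"ay":0,"az":0,"hand":15},{"x":-0.0002,"y":0,"z":-0.002,"ax":0,"ay":0,"az":0,"hand":15}]}}

```text
clock: 23.38
eef_pos: [0.465, -0.085, 0.1157]
tool_rot: [-0.022, 1.0, -0.0, 0.0]
contact_force: [-3.8, -1.7, 10.6]
gripper_width: 0.344
gripper_force: 25.0
```

Request:
{"api": "step_arm", "payload": {"increments": [{"x":-0.0001,"y":0,"z":-0.001,"ax":0,"ay":0,"az":0,"hand":15},{"x":-0.0001,"y":0,"z":-0.002,"ax":0,"ay":0,"az":0,"hand":15},{"x":-0.0001,"y":0,"z":-0.003,"ax":0,"ay":0,"az":0,"hand":15},{"x":-0.0001,"y":0,"z":-0.003,"ax":0,"ay":0,"az":0,"hand":15}]}}

```text
clock: 23.88
eef_pos: [0.4648, -0.085, 0.1127]
tool_rot: [-0.022, 1.0, -0.0, -0.0]
contact_force: [-4.6, -3.3, 11.4]
gripper_width: 0.344
gripper_force: 25.0
```

Request:
{"api": "step_arm", "payload": {"increments": [{"x":0,"y":0,"z":-0.001,"ax":0,"ay":0,"az":0,"hand":15},{"x":0,"y":0,"z":-0.002,"ax":0,"ay":0,"az":0,"hand":15},{"x":0,"y":0,"z":-0.002,"ax":0,"ay":0,"az":0,"hand":15}]}}

```text
clock: 24.25
eef_pos: [0.4647, -0.085, 0.1107]
tool_rot: [-0.022, 1.0, -0.0, -0.0]
contact_force: [-4.9, -2.7, 12.2]
gripper_width: 0.347
gripper_force: 25.0
```

Request:
{"api": "step_arm", "payload": {"increments": [{"x":0,"y":0,"z":-0.001,"ax":0,"ay":0,"az":0,"hand":15},{"x":0,"y":0,"z":-0.0015,"ax":0,"ay":0,"az":0,"hand":15},{"x":0,"y":0,"z":-0.0015,"ax":0,"ay":0,"az":0,"hand":15},{"x":0,"y":0,"z":-0.0015,"ax":0,"ay":0,"az":0,"hand":15}]}}

```text
clock: 24.75
eef_pos: [0.4646, -0.085, 0.1092]
tool_rot: [-0.022, 1.0, -0.0, -0.0]
contact_force: [-5.2, -2.6, 12.8]
gripper_width: 0.348
gripper_force: 25.0
```

Request:
{"api": "step_arm", "payload": {"increments": [{"x":0,"y":0,"z":-0.001,"ax":0,"ay":0,"az":0,"hand":15},{"x":0,"y":0,"z":-0.0015,"ax":0,"ay":0,"az":0,"hand":15},{"x":0,"y":0,"z":-0.0015,"ax":0,"ay":0,"az":0,"hand":15},{"x":0,"y":0,"z":-0.0015,"ax":0,"ay":0,"az":0,"hand":15}]}}

```text
clock: 25.25
eef_pos: [0.4645, -0.085, 0.1078]
tool_rot: [-0.022, 1.0, -0.0, -0.0]
contact_force: [-6.0, -2.2, 14.3]
gripper_width: 0.344
gripper_force: 25.0
```

Run:
```python
from hough import *
f=[]
for n in range(3):
    D=camera_params('side');b=get_image('side');f.append(read_state()['contact_force'])
s=read_state();print(s['clock'],s['eef_pos'],np.mean(f,0).round(2))
cv2.imwrite('pics/d11.png',b[:,:,::-1])
a=cv2.imread('pics/d10.png')[:,:,::-1]
# tracked vertical motion of foot/arm in two regions: between d10 (nominal 1.377) and now
for x0,x1,y0,y1 in((262,300,196,226),(246,270,196,222),(222,246,190,222)):
    A=cv2.cvtColor(a[y0:y1,x0:x1].copy(),7).astype(np.float32);B=cv2.cvtColor(b[y0:y1,x0:x1].copy(),7).astype(np.float32)
    print((x0,x1),cv2.phaseCorrelate(A,B,cv2.createHanningWindow(A.shape[::-1],cv2.CV_32F)))
d9=cv2.imread('pics/d9.png')[:,:,::-1]
for nm,im in(('d9',d9),('d10',a),('d11',b)):
    print(nm)
    for c in(262,268,274,280,286): print(c,' '.join('%3d'%x for x in im[190:228,c].mean(1)))
for v in(1.2,1.377,1.387,1.40):
    p=1.396-v
    # bar top at points r along arm (line from hinge 0..205, bar half 7)
    P=[np.round(proj(D,np.array([.67-(r*np.cos(p)-7*np.sin(p)),-.0755,.125+r*np.sin(p)+7*np.cos(p)])),2) for r in(60,90,125)]
    print(v,P)
```

```text
25.4 [ 0.46451429 -0.08500458  0.10776014] [-6.81 -2.86 14.16]
(262, 300) ((0.5111254866528192, 0.871422712010343), 0.9636508146921794)
(246, 270) ((0.07292410507137426, 0.6284095532917853), 0.9449444530922689)
(222, 246) ((0.09799271480119565, -0.1756236774341673), 0.9651577696204185)
d9
262 169 167 166 166 170 173 174 170 163 155 150 149 150 150 150 151 166 198 216 212 187 150 122 108 100  95  99 124 154 185 204 206 187 153 127 122 123 135
268 175 176 177 177 177 174 172 171 171 170 167 164 164 163 165 180 205 215 205 169 135 124 122 120 119 121 132 154 183 204 209 196 164 137 130 132 128 115
274 180 182 183 180 178 176 175 176 178 179 182 183 170 144 126 129 145 152 136 119 131 161 189 206 212 211 200 190 170 153 154 161 163 163 164 163 160 142
280 146 158 167 173 176 179 181 179 175 171 163 144 116  95  86  80  76  72  66  58  56  57  65  84 104 112 123 144 163 140  90  67  74  85  88  89  89  88
286  97  97 121 151 165 165 164 166 171 174 181 197 216 221 207 169 137 134 147 157 163 165 154 130 106 101 101 103 112 130 147 150 139 112  88  81  80  82
d10
262 172 170 168 170 173 17
[... 1211 characters left out ...]
67 166 152 120
280 151 162 172 177 180 183 184 182 178 175 173 172 173 186 194 186 166 143 127 119 109  97  80  70  66  65  61  60  61  78 122 169 180 148  96  76  84  90
286  99  99 124 156 169 169 168 170 174 177 179 181 183 181 180 180 178 172 164 164 169 160 145 133 128 136 146 140 130 125 121 113  99  84  79  82  84  85
1.2 [array([-3085.7,  1125.6]), array([-3732.49,  1171.3 ]), array([-4209.78,  1205.02])]
1.377 [array([-128453.18,   16588.41]), array([27643. , -2443.6]), array([16584.69, -1095.32])]
1.387 [array([123839.2 , -14532.17]), array([19395.56, -1493.67]), array([13256.49,  -727.29])]
1.4 [array([35160.19, -3593.63]), array([14019.26,  -874.47]), array([10537.09,  -426.59])]
```

The side view shows the bar following with no slip; it moved about 1 px, as expected. The force is starting to steepen, so one more small probe for the stop.

Request:
{"api": "step_arm", "payload": {"increments": [{"x":0,"y":0,"z":-0.001,"ax":0,"ay":0,"az":0,"hand":15},{"x":0,"y":0,"z":-0.0015,"ax":0,"ay":0,"az":0,"hand":15},{"x":0,"y":0,"z":-0.0015,"ax":0,"ay":0,"az":0,"hand":15},{"x":0,"y":0,"z":-0.0015,"ax":0,"ay":0,"az":0,"hand":15}]}}

```text
clock: 25.9
eef_pos: [0.4645, -0.085, 0.1063]
tool_rot: [-0.023, 1.0, -0.0, -0.0]
contact_force: [-5.0, -3.6, 15.1]
gripper_width: 0.345
gripper_force: 25.0
```

Run:
```python
from hough import *
f=[]
for n in range(4):
    b=get_image('side');f.append(read_state()['contact_force'])
s=read_state();print(s['clock'],s['eef_pos'],np.mean(f,0).round(2))
cv2.imwrite('pics/d12.png',b[:,:,::-1])
D=camera_params('side')
def edge(im,c): # lower end of bright bar band, half level
    y=im[205:218,c].mean(1);k=y.argmax();h=(y[k]+y[k:].min())/2
    j=k+np.argmax(y[k:]<h);return 205+j-1+(y[j-1]-h)/(y[j-1]-y[j])
for n in('d10','d11','d12'):
    im=cv2.imread(f'pics/{n}.png')[:,:,::-1];print(n,[round(float(edge(im,c)),2) for c in range(256,275,2)])
for v in(1.34,1.36,1.38,1.40):
    p=1.396-v;o=[]
    for r in(.08,.09,.10): o.append(np.round(proj(D,np.array([.670-(r*np.cos(p)+.007*np.sin(p)),-.0675,.125+r*np.sin(p)-.007*np.cos(p)])),1).tolist())
    print(v,o)
```

```text
26.1 [ 0.46440739 -0.08498066  0.10630847] [-7.17 -2.92 14.87]
d10 [213.92, 213.86, 213.97, 213.82, 213.62, 213.29, 212.94, 212.7, 212.6, 212.5]
d11 [214.64, 214.68, 214.79, 214.63, 214.44, 213.97, 213.73, 213.7, 213.62, 213.61]
d12 [214.73, 214.72, 214.83, 214.67, 214.58, 214.42, 213.98, 213.63, 213.71, 213.71]
1.34 [[265.6, 224.8], [268.9, 224.5], [272.2, 224.3]]
1.36 [[265.5, 225.2], [268.9, 225.0], [272.2, 224.8]]
1.38 [[265.5, 225.6], [268.8, 225.5], [272.1, 225.3]]
1.4 [[265.5, 226.0], [268.8, 225.9], [272.1, 225.8]]
```

Run:
```python
from hough import *
D=camera_params('side')
for v in(1.2,1.34,1.36,1.38,1.40):
    q=1.396-v+.1453;o=[]
    for r in(.07,.08,.09,.10): o.append(np.round(proj(D,np.array([.670-(r*np.cos(q)-.007*np.sin(q)),-.0755-.008,.125+r*np.sin(q)+.007*np.cos(q)])),2).tolist())
    print(v,o)
im=cv2.imread('pics/d9.png')[:,:,::-1]
for c in (262,264,266,268): print(c,im[200:218,c].mean(1).round().astype(int))
```

```text
1.2 [[259.79, 213.17], [262.93, 212.23], [266.08, 211.29], [269.24, 210.35]]
1.34 [[261.02, 215.5], [264.28, 214.92], [267.54, 214.33], [270.81, 213.74]]
1.36 [[261.16, 215.85], [264.43, 215.31], [267.7, 214.77], [270.98, 214.24]]
1.38 [[261.29, 216.19], [264.57, 215.7], [267.85, 215.22], [271.13, 214.73]]
1.4 [[261.41, 216.53], [264.7, 216.1], [267.99, 215.67], [271.28, 215.23]]
262 [151 149 150 150 151 151 167 198 216 212 187 150 122 108 100  95  99 124]
264 [155 157 157 155 150 155 178 207 217 203 168 133 117 107 101 104 116 133]
266 [166 165 164 162 160 170 196 213 213 190 153 125 112 108 105 111 124 136]
268 [167 165 164 163 165 180 206 216 206 170 135 124 123 120 119 121 132 155]
```

The bar-edge position in the side view puts the arm at about 1.39, and the ~14 N holding force also fits a foot squeezed almost to the stop. The lid's flange edge hasn't moved. I'll hand in while holding.

```bash
python3 -c "
from bench import *
print(hand_in())"
```

```text
the job is handed in; nothing more can be done
None
```

The larger lid is seated on the cup and released, and I handed the job in at about 26 s with the robot still holding the press arm down, at about 1.39 rad by my estimate from the side view and the ~14 N holding force.

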